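# Stack the slide boxes so that they lock

### The job

Stack the three closed slide boxes where the deepest one stands: the box of middle depth on the deepest, and the shallowest on top, each set fully home so that the lugs on the lid below sit in the recesses of its base and it lies flat. Either end may face either way. Leave the deepest box and the stopper and clip about where they are, and do not tip the boxes over.

Things in the scene. Friction and masses are not known exactly. Their poses are not given: they have to be found in the camera images.
- deep_box_centre (a point): Deepest slide box, bottom of the stack. Closed dark grey box, white lid (never opens), 108 long (x) x 58 wide (y) x 62 mm high to the lid face. Flat long sides, gripped across the 58 mm. Steel clasp stands out 3 mm at the -x end, hinges 4 mm at +x. Point: its centre, 31 mm above the underside; z up. About 0.7 kg.
- medium_box_centre (a point): Slide box of middle depth. Closed dark grey box, white lid (never opens), 108 long (x) x 58 wide (y) x 44 mm high to the lid face. Flat long sides, gripped across the 58 mm. Steel clasp stands out 3 mm at the -x end, hinges 4 mm at +x. Point: its centre, 22 mm above the underside; z up. About 0.3 kg. Seated, it is 53 mm above the deepest box's centre.
- shallow_box_centre (a point): Shallowest slide box. Closed dark grey box, white lid (never opens), 108 long (x) x 58 wide (y) x 30 mm high to the lid face. Flat long sides, gripped across the 58 mm. Steel clasp stands out 3 mm at the -x end, hinges 4 mm at +x. Point: its centre, 15 mm above the underside; z up. About 0.2 kg. Seated, it is 37 mm above the middle box's centre.
- deep_box_lid (a point): Centre of the lid face of the deepest box, 31 mm above its centre. All three lids are alike: two upright lugs, centred 36 mm to either side of this point along x, each 12 mm (x) by 30 mm (y), stepped in near the top, 7 mm high. A blank paper label lies flat between them.
- medium_box_base (a point): Centre of the underside of the middle box, 22 mm below its centre. All three undersides are alike: two recesses, centred 36 mm to either side along x, each 18 mm (x) by 36 mm (y), 9 mm deep: a lug has 3 mm play on every side, and a half turn fits as well. A box whose recesses miss the lugs stands up to 7 mm too high.
- stopper: Bystander: red rubber stopper, 32 mm wide, 28 mm high, loose, standing between two of the boxes; origin at its underside.
- clip: Bystander: plain steel bulldog clip, 29 x 45 x 44 mm, loose, standing between two of the boxes; origin at its underside.

How it is judged:
By the outcome, as a careful person would: the job done as asked, in the order asked, and still so for the second after the job is handed in, with the robot touching nothing.
It also fails if it takes over 58 s, if anything falls off the work surface, if the arm or the gripper's body presses on something with over 40 N, if the wrist force passes 120 N, or if a joint passes its speed limit or range.

### The arm

A 6-joint arm with a two-finger parallel gripper is mounted at the origin on the work surface; the furniture and walls round the work are solid. World frame = base frame: x ahead of the robot, y to its left, z up, the work surface at z = 0. Lengths are in mm, angles in degrees, forces in N, time in s.
With the tool pointing down it reaches from about 300 to 850 mm from the base axis. Payload 4.2 kg.
Tool frame: the origin (TCP) lies at the very end of the fingers, on their centre line; the grasp point (between the pads) lies 19 mm behind it; z points along the fingers, x is the direction in which the jaws open and shut, and the axes are right-handed (so a half turn about z gives the same grasp; the last joint's range is limited). The gripper opens to 91 mm and grips with 3 to 60 N. Pads are 32 mm wide; open, the fingers measure 118 mm over their backs; the gripper's body (76 mm by 178 mm) begins 60 mm behind the grasp point.
Start: joints at [63.426, 18.312, 89.639, -0, 72.044, -1.146], TCP at [246.895, 519.313, 213.976] pointing down, gripper open.
Joint ranges: [-177.97, 177.97], [-48.28, 115.42], [12.27, 149.76], [-77.06, 257.06], [2.81, 150.46], [-146.56, 146.56]. Speed limits (degrees/s): [147.25, 147.25, 180, 180, 180, 180].

### API

Orientations are given as [roll, pitch, yaw] about the fixed x, y, z axes, in that order (R = Rz(yaw) Ry(pitch) Rx(roll)).
In Python, from workcell import env gives the robot as it stands.
- The arm moves only by the tool servo_tool, never from a script. Its argument "plan" is a list of rows, each a list of 3 entries, a list of its own where there are three numbers: the turn, a rotation vector about the tool's x, y, z in degrees, then the shift along the tool's x, y, z in mm, then the finger opening in mm, from 0 to 91.2. In form: [[[ax, ay, az], [dx, dy, dz], claw], ...]. A call has exactly 10 rows; each row shifts and turns the pose as measured when the row begins, along the tool's axes as they then stand; what a row does not reach is not made up. A row lasts 1/8 s, in which the tool goes at most 62.5 mm and 10.7 degrees, less where a joint would pass 70% of its speed; a pose out of reach is approached as far as the arm can. A call with a gripper value outside its range is refused whole. The fingers move at their own pace and stop on an object; "squeeze" is the grip in N (left out, the last holds). Time passes only in rows, so rows that do not move let the fingers close, or fill a call up. It gives the time, the measured TCP pose, the force and the opening at its end, in the units of the state.
- env.state(): the state, without advancing time (a new reading comes with each control period).
- env.grab_frame(name): name is "side" or "top" or "wrist"; returns a dict with "pixels" (384x512x3 uint8, red, green, blue), "intrinsics" (3x3 intrinsics, pixels), "distortion" ([k1, k2, p1, p2, k3] as OpenCV has them; the pictures are not rectified), "eye" and "attitude" of the camera in the world. Camera axes: x right, y up, looking along -z (the intrinsics and any distortion apply to the point x, -y, -z); pixel columns grow to the right and rows downward; lengths in mm; the calibration is good to about 2 mm. A picture is of the moment at which its call begins. There is no depth.
- env.job_done(): hands the job in, once; it reports no verdict.
The state is a dict: "time_s": time; "qpos": joint angles; "qvel": joint speeds; "effort": joint torques, N m; "ee_pos": TCP position; "ee_rot": TCP orientation; "force": force on the tool from outside, world axes, zero at the start; "torque": the same for the moment, N m; "gripper_width": finger opening in mm.
Only numpy, scipy, OpenCV 4.12 (cv2) and the standard library are available. Lean on these libraries where they do the work, as an engineer would, in place of code of your own. Each camera call takes 0.05 s, during which the arm holds its last target.

## Working session

There is one attempt and no reset: what is moved stays moved. The work goes in short steps, Python scripts to look and compute and a tool call to move; the robot and the scene stay as the last step left them, time stands still between calls to the robot, and variables do not carry over. Pictures are saved under pics/ and viewed, and the job is handed in when it is done.

Besides the shell and the picture viewer there is one more tool, called after ">>>" by a JSON object that holds its "fn" and its "kwargs", one argument or row to a line. servo_tool: Moves the arm, as the interface text tells. Its arguments: {"type":"object","properties":{"plan":{"type":"array"},"squeeze":{"type":"number"}},"required":["plan"]}

```bash
mkdir -p pics; ls; cat > h.py <<'E'
import numpy as np, cv2
from workcell import env
def grab(n,fn):
    f=env.grab_frame(n); cv2.imwrite('pics/'+fn+'.png',f['pixels'][:,:,::-1])
    np.savez('pics/'+fn+'.npz',**{k:np.array(f[k]) for k in f}); return f
E
python3 - <<'E'
from h import *
for n in ['side','top','wrist']:
    f=grab(n,n+'0'); print(n,np.array(f['eye']),np.array(f['attitude']),f['intrinsics'],f['distortion'])
print(env.state())
E
```

```text
pics
side [468.28282632 825.63943826 413.10680202] [ 65.57058527   0.6073981  179.13236652] [[358.27212712   0.         257.4177794 ]
 [  0.         358.27212712 193.76518086]
 [  0.           0.           1.        ]] [-0.00718919  0.          0.          0.          0.        ]
top [ 249.87909405   75.56332424 1132.63709697] [ 11.6110003   -0.30274517 -94.08600685] [[492.00659627   0.         255.93765358]
 [  0.         492.00659627 194.50213731]
 [  0.           0.           1.        ]] [0.0078303 0.        0.        0.        0.       ]
wrist [186.66660512 547.96430809 383.20113517] [-13.82453861   0.16730428  64.6148858 ] [[297.21067079   0.         254.47044135]
 [  0.         297.21067079 189.87772449]
 [  0.           0.           1.        ]] [-0.06142355  0.          0.          0.          0.        ]
{'time_s': 0.15, 'qpos': array([ 6.34279385e+01,  1.83420476e+01,  8.96897767e+01, -1.79919607e-03,
        7.20435240e+01, -1.14486102e+00]), 'qvel': array([ 0.06485721, -0.07800077, -0.14928455, -0.05446459,  0.00787655,
        0.0170202 ]), 'effort': array([ 1.92314119e-04, -4.12775123e+01, -2.32154578e+01,  7.29359128e-02,
        4.34135890e-02, -9.95687901e-05]), 'ee_pos': array([246.71523605, 518.9656526 , 213.32912481]), 'ee_rot': array([1.79999795e+02, 7.53674116e-02, 6.45733552e+01]), 'force': array([-0.70073505, -0.03030291, -0.86364806]), 'torque': array([0.01084647, 0.02722522, 0.02036447]), 'gripper_width': 91.19810675630386}
```

View pics/side0.png

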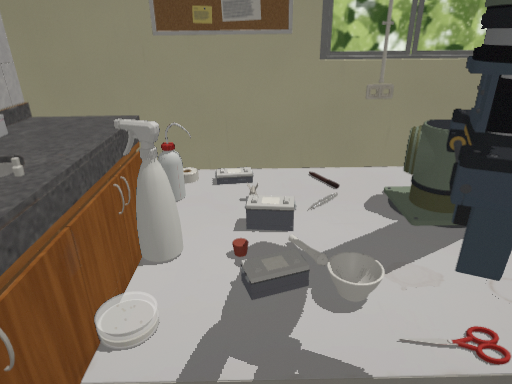

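View pics/top0.png

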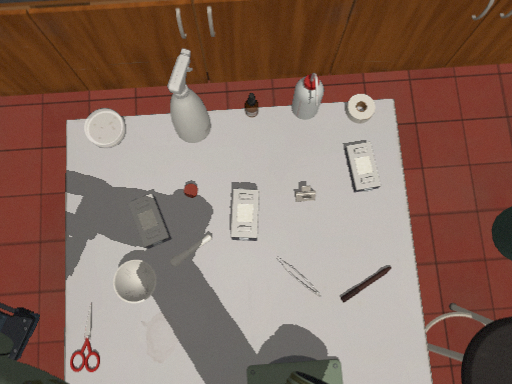

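View pics/wrist0.png

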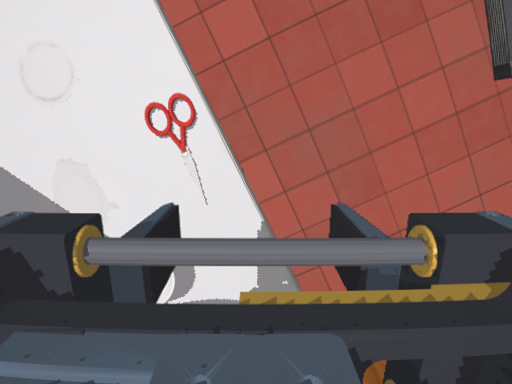

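```bash
python3 - <<'E'
import cv2
a=cv2.imread('pics/side0.png'); cv2.imwrite('pics/s0z.png',cv2.resize(a[155:305,190:350],(800,750)[:2],interpolation=cv2.INTER_CUBIC)[:600] if 0 else cv2.resize(a[155:300,190:350],None,fx=4,fy=4,interpolation=cv2.INTER_CUBIC))
a=cv2.imread('pics/top0.png')
g=lambda x0,y0:cv2.convertScaleAbs(cv2.resize(a[y0:y0+75,x0:x0+65],None,fx=4,fy=4,interpolation=cv2.INTER_CUBIC))
import numpy as np
t=[g(118,182),g(212,175),g(332,130)]
t[0]=cv2.convertScaleAbs(t[0],alpha=2)
cv2.imwrite('pics/t0z.png',np.hstack(t))
E
```

```text
(no output)
```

View pics/s0z.png

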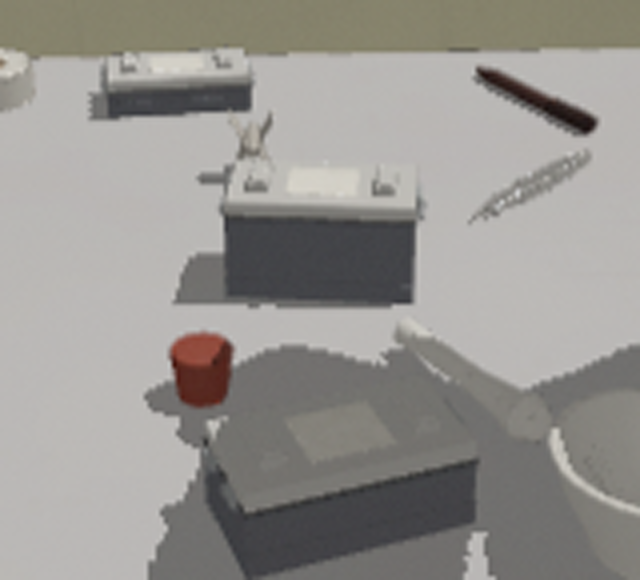

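View pics/t0z.png

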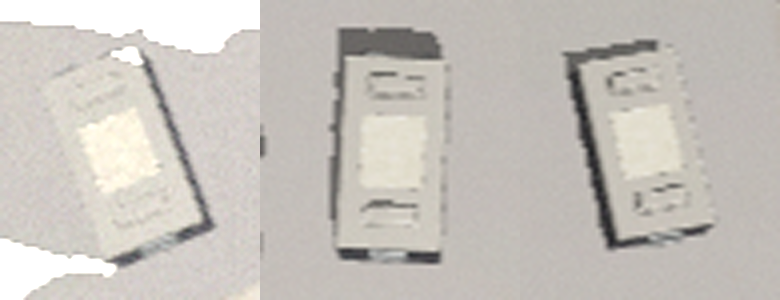

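```bash
python3 - <<'E'
import cv2,numpy as np
def z(img,x0,y0,w,h,f,fn):
    a=cv2.imread(f'pics/{img}.png')[y0:y0+h,x0:x0+w].astype(float)
    lo,hi=np.percentile(a,2),np.percentile(a,98); a=np.clip((a-lo)/(hi-lo),0,1)*255
    o=cv2.resize(a.astype('uint8'),None,fx=f,fy=f,interpolation=cv2.INTER_NEAREST)
    for i in range(0,w,10): cv2.putText(o,str(x0+i),(i*f,10),0,.35,(0,0,255)); cv2.line(o,(i*f,0),(i*f,h*f),(0,0,255) ,1) if 0 else cv2.line(o,(i*f,12),(i*f,18),(0,0,255),1)
    for i in range(0,h,10): cv2.putText(o,str(y0+i),(0,i*f+4),0,.35,(0,0,255)); cv2.line(o,(22,i*f),(28,i*f),(0,0,255),1)
    cv2.imwrite(f'pics/{fn}.png',o)
z('side0',240,188,62,45,12,'zB_s'); z('side0',208,160,52,28,14,'zC_s'); z('side0',236,240,80,60,10,'zA_s')
z('top0',224,176,44,70,8,'zB_t'); z('top0',340,134,48,64,9,'zC_t'); z('top0',122,184,56,70,8,'zA_t')
a=[cv2.imread(f'pics/z{k}_t.png') for k in 'AB']
a=[cv2.copyMakeBorder(i,0,600-min(600,i.shape[0]),0,0,0)[:600] for i in a]
cv2.imwrite('pics/zAB_t.png',np.hstack(a))
E
```

```text
(no output)
```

View pics/zAB_t.png

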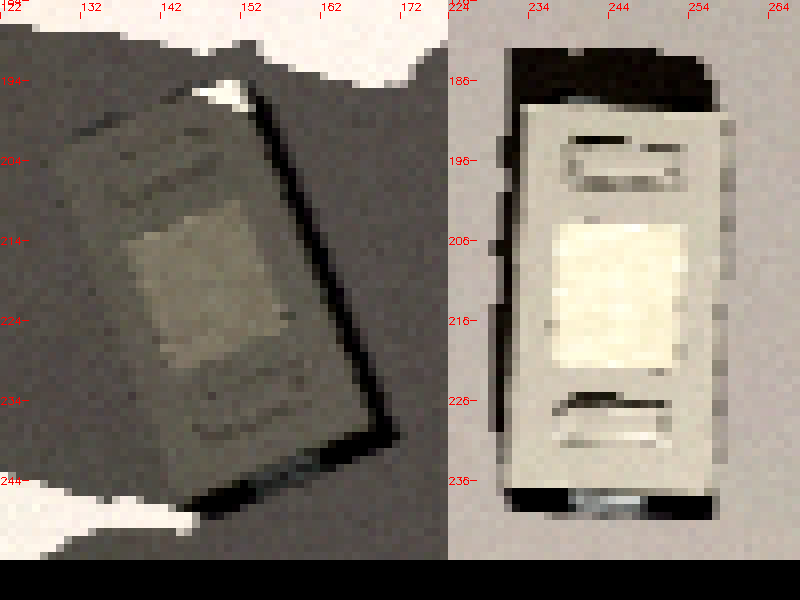

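View pics/zC_t.png

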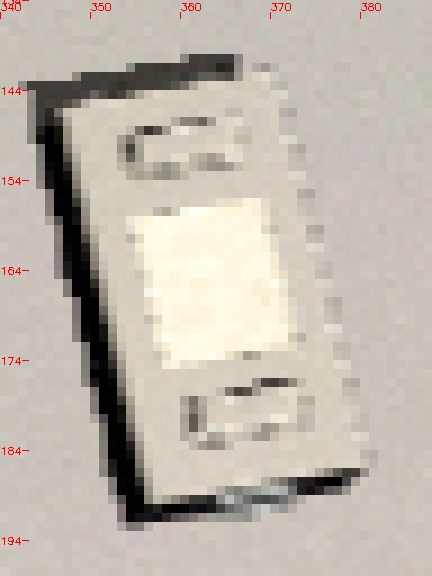

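View pics/zA_s.png

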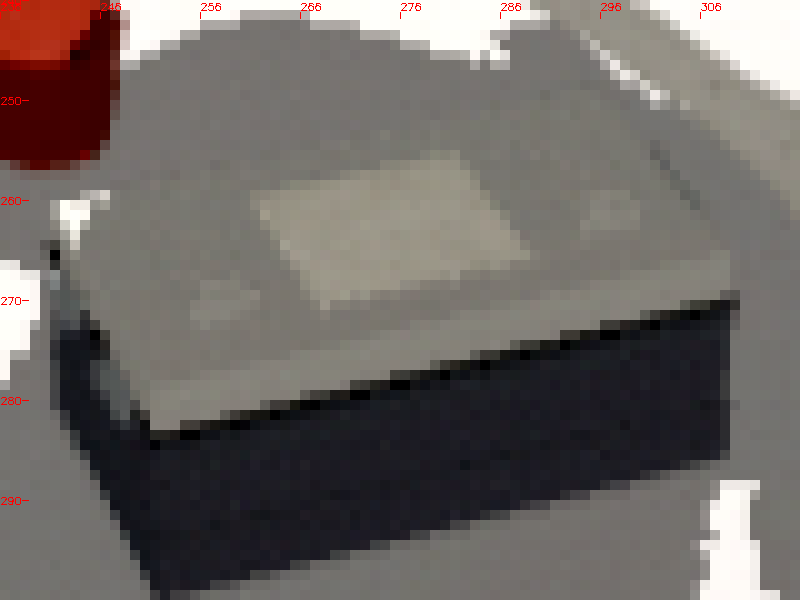

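View pics/zB_s.png

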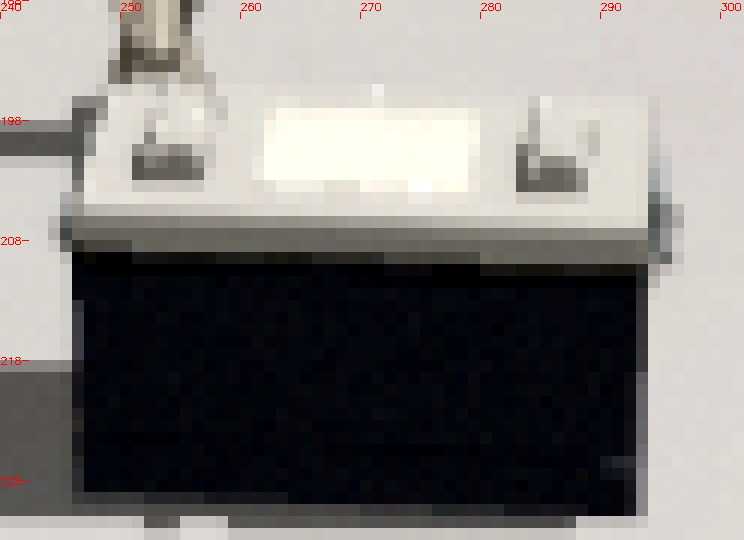

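View pics/zC_s.png

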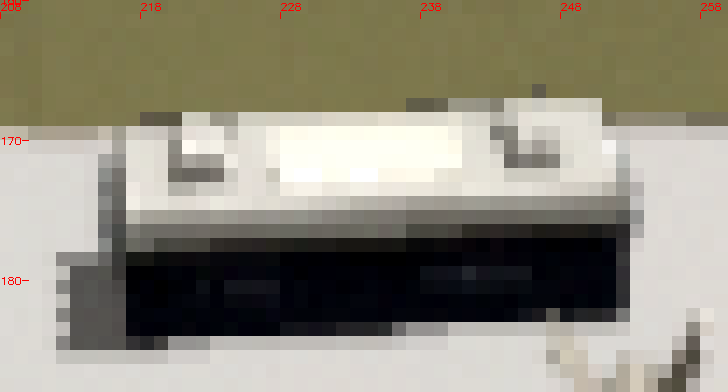

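```bash
cat >> h.py <<'E'
from scipy.spatial.transform import Rotation as R
from scipy.optimize import least_squares
def proj(f,P):
    Rw=R.from_euler('xyz',f['attitude'],degrees=True).as_matrix()
    p=(np.atleast_2d(P)-f['eye'])@Rw
    p=p*[1,-1,-1]
    return cv2.projectPoints(p.reshape(-1,1,3).astype(float),np.zeros(3),np.zeros(3),np.array(f['intrinsics']),np.array(f['distortion']))[0].reshape(-1,2)
def ray(f,uv):
    q=cv2.undistortPoints(np.array(uv,float).reshape(-1,1,2),np.array(f['intrinsics']),np.array(f['distortion'])).reshape(-1,2)
    d=np.c_[q[:,0],-q[:,1],-np.ones(len(q))]
    return d@R.from_euler('xyz',f['attitude'],degrees=True).as_matrix().T
def load(fn): return dict(np.load('pics/'+fn+'.npz'))
E
cat > fit.py <<'E'
from h import *
T=load('top0');S=load('side0')
# top label corners: order +x+y, +x-y, -x-y, -x+y
L={'A':[(137.9,213.7),(152,209),(157.5,225),(143.2,229.8)],'B':[(237,204),(253,204),(252.7,221.7),(237,221.7)],'C':[(354.8,158),(369.2,156),(372.7,172.9),(358.3,174.8)]}
# side label: image left=+x, top=-y: order (+x,-y),(-x,-y),(-x,+y),(+x,+y)
M={'A':[(261.8,259.5),(282,255.2),(289,266),(268.2,271)],'B':[(262,197),(280,197),(279.5,204),(262,204)],'C':[(227.3,168.9),(241,168.9),(241,173),(227.5,173)]}
CT={'A':[(129.7,201.5),None,(168.9,237),(143.5,245.5)],'B':[(233,189),(258,189.7),(257,237.2),(232,237)],'C':[(347.2,145.7),(370.2,142.3),(380.2,185.9),(356.7,189.6)]}
CS={'A':[(250.8,278.2),(309,265)],'B':[(247,205.5),(294,206.5)],'C':[(217,174.6),(252,173.7)]}
sq=np.array([(1,1),(1,-1),(-1,-1),(-1,1)])
def res(p,full=False):
    a,b,la,lb=p[:4]; out=[];D={}
    for i,k in enumerate('ABC'):
        x,y,z,w=p[4+4*i:8+4*i]; c,s=np.cos(w),np.sin(w)
        def W(l): l=np.atleast_2d(l); return np.c_[x+c*l[:,0]-s*l[:,1],y+s*l[:,0]+c*l[:,1],np.full(len(l),z)]
        r=[proj(T,W(sq*[a,b]))-L[k]+.5, proj(S,W(sq[[1,2,3,0]]*[a,b]))-M[k]+.5]
        pc=proj(T,W(sq*[la,lb]))
        r.append(np.array([pc[j]-CT[k][j]+.5 for j in range(4) if CT[k][j]]))
        r.append(proj(S,W(sq[[0,3]]*[la,lb]))-CS[k]+.5)
        D[k]=[np.round(q,1).tolist() for q in r]
        out.append(np.vstack(r).ravel())
    return D if full else np.concatenate(out)
p0=[20,16,54,29, 500,200,44,.3, 500,70,62,0, 600,-150,30,.15]
o=least_squares(res,p0,loss='soft_l1'); p=o.x
print('label',p[:2],'lid',p[2:4])
for i,k in enumerate('ABC'): q=p[4+4*i:8+4*i]; print(k,q[:3].round(1),np.degrees(q[3]).round(2))
D=res(p,True)
for k in D: print(k,D[k])
E
python3 fit.py
```

```text
label [19.93306706 17.1927154 ] lid [53.07190919 27.59732712]
A [434.3 300.   41.2] -342.92
B [431.   82.4  59.2] -4.8
C [ 528.7 -200.2   26.5] 1085.09
A [[[-0.1, 0.4], [0.4, -0.4], [0.6, 0.0], [0.3, 0.7]], [[-0.7, -0.1], [-0.2, 0.1], [0.1, -0.0], [-0.8, -0.6]], [[-0.9, 0.7], [-1.5, 0.1], [0.3, 0.6]], [[-0.1, -0.3], [0.0, 0.7]]]
B [[[0.4, -0.1], [-0.1, 0.1], [-0.1, 0.2], [0.0, 0.0]], [[0.6, 0.2], [-0.3, 0.5], [-0.0, -0.0], [-0.2, -0.4]], [[0.0, 0.3], [-0.3, -0.1], [0.2, -0.2], [-0.1, -0.3]], [[-0.3, -0.2], [0.4, -0.2]]]
C [[[-0.1, 0.4], [-0.1, 0.1], [-0.0, -0.4], [-0.2, -0.0]], [[0.4, 0.4], [-0.4, -0.2], [0.2, -0.4], [0.5, 0.3]], [[0.3, -0.1], [0.4, -0.3], [-0.2, -0.3], [-0.1, -0.3]], [[-0.1, 0.5], [0.5, -0.3]]]
```

```bash
cat >> h.py <<'E'
def atz(f,uv,z):
    d=ray(f,uv); return f['eye']+d*((z-f['eye'][2])/d[:,2])[:,None]
def tri(f,u,g,v):
    a,b=ray(f,[u])[0],ray(g,[v])[0]; A=np.c_[a,-b]; t=np.linalg.lstsq(A,g['eye']-f['eye'],rcond=None)[0]
    p,q=f['eye']+a*t[0],g['eye']+b*t[1]; return (p+q)/2,np.linalg.norm(p-q)
def plan(dst,yaw,n,s=None,claw=91):
    """n rows linear from measured pose to dst, yaw; tool down"""
    s=s or env.state(); p=np.array(s['ee_pos']); Rt=R.from_euler('xyz',s['ee_rot'],degrees=True)
    Rg=R.from_euler('xyz',[180,0,yaw],degrees=True); rv=(Rt.inv()*Rg).as_rotvec()/n
    rows=[]
    for i in range(n):
        d=Rt.inv().apply((np.array(dst)-p)/(n-i)); rows.append([np.degrees(rv).round(1).tolist(),d.round(1).tolist(),claw])
        p=p+Rt.apply(d.round(1)); Rt=Rt*R.from_rotvec(np.radians(np.degrees(rv).round(1)))
    print('from',np.round(s['ee_pos'],1),np.round(s['ee_rot'],1),'t',s['time_s'],'F',np.round(s['force'],1),'w',round(s['gripper_width'],1))
    for r in rows: print(r)
E
python3 - <<'E'
from h import *
T=load('top0');S=load('side0')
print('spray top',tri(T,(184,55),S,(150,122)),'nozzle', tri(T,(178,90),S,(118,123)))
print('base',atz(T,[(190,142),(173,100),(209,125)],0), atz(S,[(160,258)],0))
print('bowl',atz(T,[(135,281),(115,281)],50),'stopper',atz(T,[(191,192)],0),'clip',atz(T,[(306,196)],0),'origin',proj(T,[[0,0,0]]))
plan([508,322,214],107,7)
E
```

```text
spray top (array([677.8940787 , 170.36960557, 273.64430927]), np.float64(45.847914240859566)) nozzle (array([674.30797072, 200.17819397, 257.81715387]), np.float64(62.77247348671637))
base [[621.0351581  201.7417566    0.        ]
 [730.91434225 238.34892484   0.        ]
 [660.72815918 154.02878541   0.        ]] [[659.37351108 220.83730338   0.        ]]
bowl [[299.1279453  328.67429175  50.        ]
 [302.22804322 371.72690925  50.        ]] stopper [[498.28879272 204.85574583   0.        ]] clip [[469.74898683 -64.08271797   0.        ]] origin [[296.43878039 411.3967665 ]]
from [246.7 519.  213.3] [1.80e+02 1.00e-01 6.46e+01] t 0.15 F [-0.7 -0.  -0.9] w 91.2
[[-0.0, 0.0, -6.1], [-9.4, 45.8, -0.1], 91]
[[-0.0, 0.0, -6.1], [-14.2, 44.5, -0.1], 91]
[[-0.0, 0.0, -6.1], [-18.8, 42.8, -0.1], 91]
[[-0.0, 0.0, -6.1], [-23.3, 40.5, -0.1], 91]
[[-0.0, 0.0, -6.1], [-27.5, 37.8, -0.1], 91]
[[-0.0, 0.0, -6.1], [-31.3, 34.7, -0.0], 91]
[[-0.0, 0.0, -6.1], [-34.9, 31.2, -0.1], 91]
```

>>> {"fn": "servo_tool", "kwargs": {
  "plan": [
    [[0, 0, -6.1], [-9.4, 45.8, 0], 91],
    [[0, 0, -6.1], [-14.2, 44.5, 0], 91],
    [[0, 0, -6.1], [-18.8, 42.8, 0], 91],
    [[0, 0, -6.1], [-23.3, 40.5, 0], 91],
    [[0, 0, -6.1], [-27.5, 37.8, 0], 91],
    [[0, 0, -6.1], [-31.3, 34.7, 0], 91],
    [[0, 0, -6.1], [-34.9, 31.2, 0], 91],
    [[0, 0, 0], [0, 0, 0], 91],
    [[0, 0, 0], [0, 0, 0], 91],
    [[0, 0, 0], [0, 0, 0], 91]
  ]
}}

```text
time_s: 1.4
ee_pos: [515.7, 319.7, 209.5]
ee_rot: [-179.6, 0.1, 108.8]
force: [-0.1, -0.9, 0.2]
gripper_width: 90.7
```

```bash
python3 - <<'E'
from h import *
f=grab('wrist','wA'); s=env.state(); print(s['ee_pos'],s['ee_rot'],f['eye'],f['attitude'],s['time_s'])
E
```

```text
[515.55850425 319.87703854 209.59569675] [-1.79616600e+02  8.58857141e-02  1.08848783e+02] [453.6321976  298.66907041 379.9751537 ] [-13.40065215   0.10975749 108.86948276] 1.45
```

View pics/wA.png

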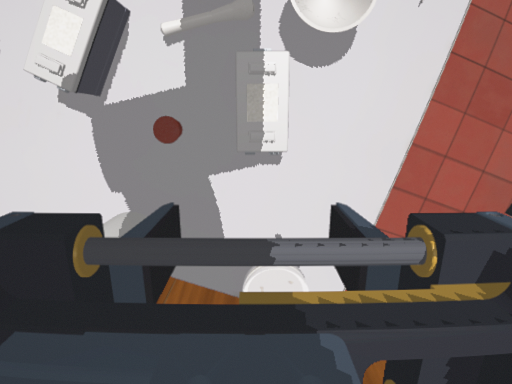

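```bash
cat >> h.py <<'E'
def zoom(img,x0,y0,w,h,f,fn,eq=True):
    a=cv2.imread(f'pics/{img}.png')[y0:y0+h,x0:x0+w]
    if eq:
        l=cv2.cvtColor(a,cv2.COLOR_BGR2LAB); l[...,0]=cv2.createCLAHE(4,(3,3)).apply(l[...,0]); a=cv2.cvtColor(l,cv2.COLOR_LAB2BGR)
    o=cv2.resize(a,None,fx=f,fy=f,interpolation=cv2.INTER_NEAREST)
    for i in range(0,w,10): cv2.putText(o,str(x0+i),(i*f,10),0,.35,(0,0,255)); cv2.line(o,(i*f,12),(i*f,18),(0,0,255),1)
    for i in range(0,h,10): cv2.putText(o,str(y0+i),(0,i*f+4),0,.35,(0,0,255)); cv2.line(o,(22,i*f),(28,i*f),(0,0,255),1)
    cv2.imwrite(f'pics/{fn}.png',o)
E
python3 -c "
from h import *
zoom('wA',220,40,90,75+45,5,'wAz')"
```

```text
(no output)
```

View pics/wAz.png

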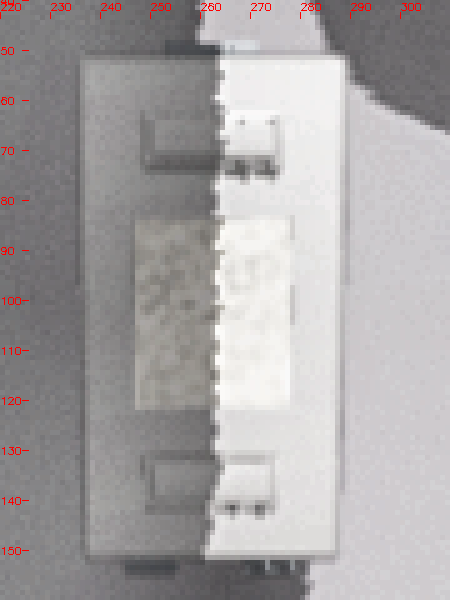

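```bash
cat >> h.py <<'E'
def fitlid(f,z,cor,lab,lid=(53.3,28),freez=False):
    """cor/lab order TL TR BR BL in wrist image; TL = box(-x,-y) TR=(-x,+y) BR=(+x,+y) BL=(+x,-y)"""
    sq=np.array([(-1,-1),(-1,1),(1,1),(1,-1)]); y0=f['attitude'][2]-90
    def W(p,l,zz):
        c,s=np.cos(p[2]),np.sin(p[2]); return np.c_[p[0]+c*l[:,0]-s*l[:,1],p[1]+s*l[:,0]+c*l[:,1],np.full(4,zz)]
    def res(p):
        zz=p[5] if freez else z
        return np.r_[(proj(f,W(p,sq*lid,zz))-cor+.5).ravel(),(proj(f,W(p,sq*p[3:5],zz))-lab+.5).ravel()]
    g=atz(f,[np.mean(cor,0)],z)[0]
    o=least_squares(res,[g[0],g[1],np.radians(y0),20,17]+[z]*freez)
    p=o.x; print('xy',p[:2].round(1),'yaw',np.degrees(p[2]).round(2),'label',p[3:].round(1),'rms',np.sqrt(np.mean(o.fun**2)).round(2),'\n',o.fun.reshape(-1,2).round(1).tolist()); return p
E
python3 -c "
from h import *
f=load('wA')
c=[(236.8,51.6),(289.2,51.6),(287.4,151.4),(237.4,151.4)];l=[(247,83.6),(278.4,83.6),(278.2,121.6),(247,122)]
fitlid(f,44,c,l);fitlid(f,44,c,l,freez=True)
p=fitlid(f,44,c,l,lid=(54,29))
"
```

```text
xy [434.  300.2] yaw 18.88 label [20.2 17.1] rms 0.22 
 [[-0.3, -0.3], [0.1, -0.3], [-0.2, 0.3], [0.2, 0.3], [-0.1, -0.0], [0.2, 0.0], [-0.2, 0.2], [0.1, -0.2]]
xy [433.9 300.2] yaw 18.88 label [20.4 17.2 42.2] rms 0.16 
 [[-0.2, -0.1], [-0.0, -0.0], [-0.3, 0.1], [0.4, 0.0], [-0.1, -0.0], [0.2, 0.0], [-0.2, 0.2], [0.1, -0.2]]
xy [434.  300.2] yaw 18.88 label [20.2 17.1] rms 0.7 
 [[-1.3, -1.0], [1.1, -0.9], [0.7, 1.0], [-0.6, 1.0], [-0.1, 0.0], [0.2, 0.1], [-0.2, 0.3], [0.1, -0.2]]
```

```bash
python3 -c "
from h import *
plan([434,300.2,100],108.9,5)"
```

```text
from [515.6 319.9 209.6] [-1.796e+02  1.000e-01  1.088e+02] t 1.45 F [-0.   0.7 -0.8] w 91.2
[[-0.1, 0.0, -0.0], [1.6, -16.6, 22.0], 91]
[[-0.1, 0.0, -0.0], [1.6, -16.6, 22.0], 91]
[[-0.1, 0.0, -0.0], [1.6, -16.6, 22.0], 91]
[[-0.1, 0.0, -0.0], [1.5, -16.7, 21.9], 91]
[[-0.1, 0.0, -0.0], [1.6, -16.7, 22.0], 91]
```

>>> {"fn": "servo_tool", "kwargs": {
  "plan": [
    [[-0.1, 0, 0], [1.6, -16.6, 22], 91],
    [[-0.1, 0, 0], [1.6, -16.6, 22], 91],
    [[-0.1, 0, 0], [1.6, -16.6, 22], 91],
    [[-0.1, 0, 0], [1.6, -16.6, 22], 91],
    [[0, 0, 0], [1.5, -15, 18], 91],
    [[0, 0, 0], [0, 0, 0], 91],
    [[0, 0, 0], [0, 0, 0], 91],
    [[0, 0, 0], [0, 0, 0], 91],
    [[0, 0, 0], [0, 0, 0], 91],
    [[0, 0, 0], [0, 0, 0], 91]
  ],
  "squeeze": 25
}}

```text
time_s: 2.7
ee_pos: [432.3, 307.2, 105.3]
ee_rot: [179.4, -0.1, 109.3]
force: [-0.5, 0.6, -0.1]
gripper_width: 91.0
```

```bash
python3 -c "
from h import *
plan([434,300.2,8],108.9,4)"
```

```text
from [432.3 307.2 105.3] [ 1.794e+02 -1.000e-01  1.093e+02] t 2.7 F [-0.5  0.6 -0.1] w 91.0
[[0.1, -0.0, 0.1], [-1.8, -0.4, 24.3], 91]
[[0.1, -0.0, 0.1], [-1.8, -0.4, 24.3], 91]
[[0.1, -0.0, 0.1], [-1.9, -0.3, 24.3], 91]
[[0.1, -0.0, 0.1], [-1.8, -0.3, 24.3], 91]
```

>>> {"fn": "servo_tool", "kwargs": {
  "plan": [
    [[0.1, 0, 0.1], [-3.6, -0.4, 10], 91],
    [[0.1, 0, 0.1], [-3.6, -0.4, 20], 91],
    [[0.1, 0, 0.1], [0, 0, 20], 91],
    [[0.1, 0, 0.1], [0, 0, 15], 91],
    [[0, 0, 0], [0, 0, 8], 91],
    [[0, 0, 0], [0, 0, 4], 91],
    [[0, 0, 0], [0, 0, 0], 91],
    [[0, 0, 0], [0, 0, 0], 91],
    [[0, 0, 0], [0, 0, 0], 91],
    [[0, 0, 0], [0, 0, 0], 91]
  ]
}}

```text
time_s: 3.95
ee_pos: [436.0, 299.9, 25.5]
ee_rot: [179.7, -0.1, 108.9]
force: [-0.6, 0.5, -0.5]
gripper_width: 90.8
```

```bash
python3 -c "
from h import *
plan([434,300.2,8],108.9,3)"
```

```text
from [436.  299.9  25.5] [ 1.797e+02 -1.000e-01  1.089e+02] t 3.95 F [-0.6  0.5 -0.5] w 90.8
[[0.1, -0.0, -0.0], [0.3, -0.6, 5.8], 91]
[[0.1, -0.0, -0.0], [0.3, -0.6, 5.9], 91]
[[0.1, -0.0, -0.0], [0.3, -0.7, 5.8], 91]
```

Good. Final descent and close.

>>> {"fn": "servo_tool", "kwargs": {
  "plan": [
    [[0.1, 0, 0], [0.3, -0.7, 6], 91],
    [[0.1, 0, 0], [0.3, -0.7, 6], 91],
    [[0.1, 0, 0], [0.2, -0.6, 4], 91],
    [[0, 0, 0], [0, 0, 0], 91],
    [[0, 0, 0], [0, 0, 0], 50],
    [[0, 0, 0], [0, 0, 0], 50],
    [[0, 0, 0], [0, 0, 0], 50],
    [[0, 0, 0], [0, 0, 0], 50],
    [[0, 0, 0], [0, 0, 0], 50],
    [[0, 0, 0], [0, 0, 0], 50]
  ],
  "squeeze": 25
}}

```text
time_s: 5.2
ee_pos: [433.8, 300.2, 8.5]
ee_rot: [180.0, -0.1, 108.9]
force: [0.2, -0.9, -0.3]
gripper_width: 57.9
```

```bash
python3 -c "
from h import *
s=env.state();print(s['ee_pos'],s['ee_rot'],s['gripper_width'],s['force'])"
```

```text
[433.82129156 300.16603081   8.47324811] [ 1.79958327e+02 -1.37842986e-01  1.08872620e+02] 57.91815909222285 [ 0.23663675 -0.90053059 -0.32007506]
```

>>> {"fn": "servo_tool", "kwargs": {
  "plan": [
    [[0, 0, 0], [0, 0, -5], 50],
    [[0, 0, 0], [0, 0, -12], 50],
    [[0, 0, 0], [0, 0, -25], 50],
    [[0, 0, 0], [0, 0, -35], 50],
    [[0, 0, 0], [0, 0, -40], 50],
    [[0, 0, 0], [0, 0, -35], 50],
    [[0, 0, 0], [0, 0, -20], 50],
    [[0, 0, 0], [0, 0, -8], 50],
    [[0, 0, 0], [0, 0, 0], 50],
    [[0, 0, 0], [0, 0, 0], 50]
  ],
  "squeeze": 30
}}

```text
time_s: 6.45
ee_pos: [431.6, 298.2, 196.7]
ee_rot: [-179.9, -0.1, 108.9]
force: [-0.6, 0.0, -3.0]
gripper_width: 57.9
```

```bash
python3 -c "
from h import *
plan([541,73,200],85.2,8,claw=50)"
```

```text
from [431.6 298.2 196.7] [-1.799e+02 -1.000e-01  1.089e+02] t 6.45 F [-0.6  0.  -3. ] w 57.9
[[-0.0, -0.0, 3.0], [-31.1, 3.8, -0.5], 50]
[[-0.0, -0.0, 3.0], [-30.8, 5.5, -0.5], 50]
[[-0.0, -0.0, 3.0], [-30.5, 7.0, -0.5], 50]
[[-0.0, -0.0, 3.0], [-30.1, 8.6, -0.4], 50]
[[-0.0, -0.0, 3.0], [-29.6, 10.2, -0.5], 50]
[[-0.0, -0.0, 3.0], [-29.0, 11.8, -0.4], 50]
[[-0.0, -0.0, 3.0], [-28.3, 13.2, -0.5], 50]
[[-0.0, -0.0, 3.0], [-27.6, 14.7, -0.4], 50]
```

>>> {"fn": "servo_tool", "kwargs": {
  "plan": [
    [[0, 0, 3], [-31, 4, 0], 50],
    [[0, 0, 3], [-31, 5.5, 0], 50],
    [[0, 0, 3], [-30.5, 7, 0], 50],
    [[0, 0, 3], [-30, 8.5, 0], 50],
    [[0, 0, 3], [-29.5, 10, 0], 50],
    [[0, 0, 3], [-29, 12, 0], 50],
    [[0, 0, 3], [-27, 12, 0], 50],
    [[0, 0, 2], [-15, 8, 0], 50],
    [[0, 0, 0], [0, 0, 0], 50],
    [[0, 0, 0], [0, 0, 0], 50]
  ]
}}

```text
time_s: 7.7
ee_pos: [530.2, 80.4, 185.0]
ee_rot: [-178.7, 0.3, 85.2]
force: [-0.2, 0.3, -2.1]
gripper_width: 57.6
```

```bash
python3 - <<'E'
from h import *
f=grab('wrist','wB'); s=env.state(); print(s['ee_pos'],s['ee_rot'],s['force'],s['time_s'])
E
```

```text
[530.16005123  80.46589697 185.01291613] [-178.66413571    0.32942903   85.26187231] [ 1.19297227 -0.19136187 -2.94215996] 7.75
```

View pics/wB.png

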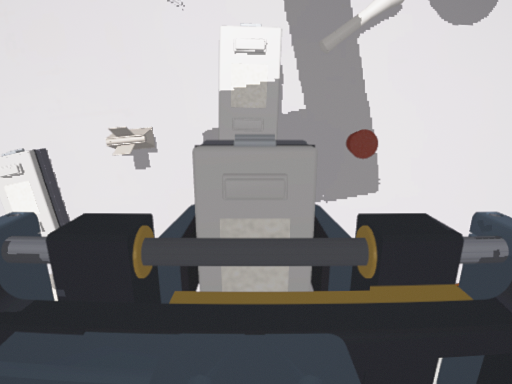

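```bash
python3 -c "
from h import *
zoom('wB',185,15,145,120,5,'wBz'); zoom('wB',185,110,145,110,5,'wBz2')"
```

```text
(no output)
```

View pics/wBz.png

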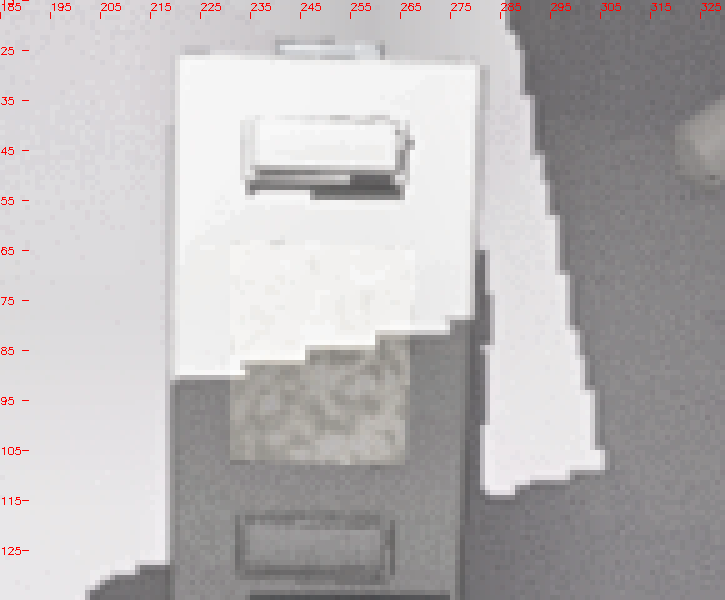

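View pics/wBz2.png

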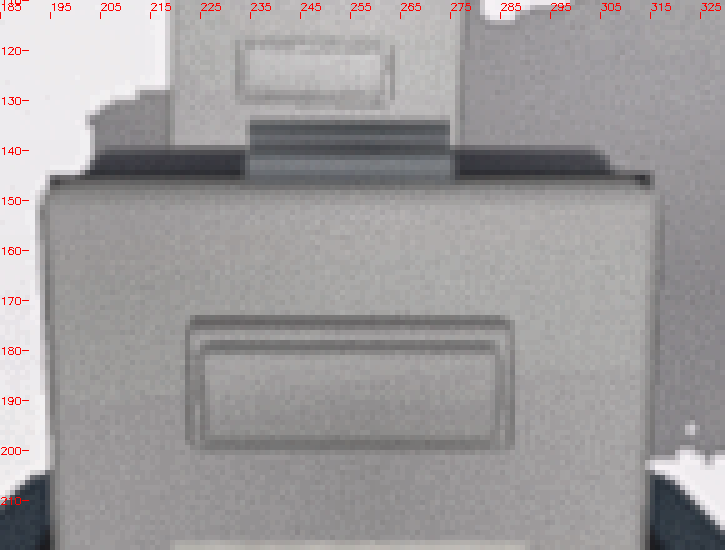

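```bash
cat > fitB.py <<'E'
from h import *
f=load('wB')
a,b=20.2,17.1;LX,LY=53.3,28
sq=np.array([(-1,-1),(-1,1),(1,1),(1,-1)])
lab=np.array([(231,63.6),(267.8,64.2),(266,107.8),(231,107.8)])-.5
cor=np.array([(220.4,26.4),(280.8,28.2)])-.5
def W(p,l,z=62):
    c,s=np.cos(p[2]),np.sin(p[2]); return np.c_[p[0]+c*l[:,0]-s*l[:,1],p[1]+s*l[:,0]+c*l[:,1],np.full(len(l),p[3] if len(p)>3 else z)]
def edge(P,Q,r):  # u at row r
    (u0,v0),(u1,v1)=proj(f,[P,Q]); return u0+(u1-u0)*(r-v0)/(v1-v0)
def res(p):
    C=W(p,sq*[LX,LY])
    return np.r_[(proj(f,W(p,sq*[a,b]))-lab).ravel(),(proj(f,C[:2])-cor).ravel(),edge(C[0],C[3],134.5)-218.9,edge(C[1],C[2],133.5)-276.9]
for p0 in ([431,82,-.08],[431,82,-.08,62]):
    o=least_squares(res,p0);p=o.x; print('B',p[:2].round(1),np.degrees(p[2]).round(2),p[3:],o.fun.round(1))
# held box in tool frame; tool -y = box -x ; tool x = box +y
tp=np.array([530.16,80.47,185.01]);Rt=R.from_euler('xyz',[-178.664,.329,85.262],degrees=True)
def H(q,l): # box l (bx,by) -> tool (x=by,y=bx)
    c,s=np.cos(q[2]),np.sin(q[2]); return tp+Rt.apply(np.c_[q[0]+c*l[:,1]-s*l[:,0],q[1]+s*l[:,1]+c*l[:,0],np.full(len(l),-35.5)])
def resh(q):
    C=H(q,sq*[LX,LY]); Lb=proj(f,H(q,np.array([(-a,-b),(-a,b)])))
    return np.r_[(proj(f,C[:2])-(np.array([(195,147.4),(315.4,147.4)])-.5)).ravel(),(Lb-(np.array([(220,218.2),(290,218.2)])-.5)).ravel(),edge(C[0],C[3],200)-194.9,edge(C[1],C[2],200)-314.5]
o=least_squares(resh,[0,0,0]); print('held tool-x,tool-y',o.x[:2].round(2),np.degrees(o.x[2]).round(2),o.fun.round(1))
E
python3 fitB.py
```

```text
B [431.3  82.1] -6.13 [] [ 0.4  0.1  0.   0.3  0.5  0.8 -0.1 -0.1 -0.4 -0.3 -0.  -0.7  0.2 -0.5]
B [431.   82.1] -6.13 [60.24958291] [ 0.5  0.1 -0.1  0.3  0.4  0.6  0.  -0.3 -0.2 -0.1 -0.2 -0.5  0.3 -0.7]
held tool-x,tool-y [-0.1   0.02] 0.02 [-1.8  0.6  1.7  0.7 -0.7 -0.6  0.9 -0.5  0.6 -0.8]
```

```bash
python3 -c "
from h import *
plan([431.3,82.1,120],83.9,5,claw=50)"
```

```text
from [530.2  80.5 185. ] [-178.7    0.3   85.3] t 7.75 F [ 1.2 -0.2 -2.9] w 58.1
[[-0.3, 0.1, 0.3], [-1.2, -19.4, 13.5], 50]
[[-0.3, 0.1, 0.3], [-1.4, -19.5, 13.4], 50]
[[-0.3, 0.1, 0.3], [-1.5, -19.6, 13.2], 50]
[[-0.3, 0.1, 0.3], [-1.6, -19.6, 13.1], 50]
[[-0.3, 0.1, 0.3], [-1.7, -19.6, 13.1], 50]
```

>>> {"fn": "servo_tool", "kwargs": {
  "plan": [
    [[-0.3, 0.1, 0.3], [-1.2, -15, 8], 50],
    [[-0.3, 0.1, 0.3], [-1.4, -19.5, 12], 50],
    [[-0.3, 0.1, 0.3], [-1.5, -19.6, 13], 50],
    [[-0.3, 0.1, 0.3], [-1.6, -19.6, 13], 50],
    [[-0.3, 0.1, 0.3], [-1.7, -15, 12], 50],
    [[0, 0, 0], [0, -9, 6], 50],
    [[0, 0, 0], [0, 0, 0], 50],
    [[0, 0, 0], [0, 0, 0], 50],
    [[0, 0, 0], [0, 0, 0], 50],
    [[0, 0, 0], [0, 0, 0], 50]
  ]
}}

```text
time_s: 9.0
ee_pos: [430.0, 88.7, 122.7]
ee_rot: [179.4, -0.4, 84.3]
force: [-0.6, -0.1, -2.9]
gripper_width: 57.7
```

```bash
python3 -c "
from h import *
plan([431.3,82.1,90],83.9,4,claw=50)"
```

```text
from [430.   88.7 122.7] [179.4  -0.4  84.3] t 9.0 F [-0.6 -0.1 -2.9] w 57.7
[[0.1, -0.1, 0.1], [-1.7, 0.4, 8.2], 50]
[[0.1, -0.1, 0.1], [-1.6, 0.4, 8.2], 50]
[[0.1, -0.1, 0.1], [-1.6, 0.5, 8.2], 50]
[[0.1, -0.1, 0.1], [-1.7, 0.5, 8.1], 50]
```

>>> {"fn": "servo_tool", "kwargs": {
  "plan": [
    [[0.1, -0.1, 0.1], [-1.7, 0.4, 4], 50],
    [[0.1, -0.1, 0.1], [-1.7, 0.4, 7], 50],
    [[0.1, -0.1, 0.1], [-1.7, 0.5, 8], 50],
    [[0.1, -0.1, 0.1], [-1.6, 0.5, 7], 50],
    [[0, 0, 0], [0, 0, 3], 50],
    [[0, 0, 0], [0, 0, 0], 50],
    [[0, 0, 0], [0, 0, 0], 50],
    [[0, 0, 0], [0, 0, 0], 50],
    [[0, 0, 0], [0, 0, 0], 50],
    [[0, 0, 0], [0, 0, 0], 50]
  ]
}}

```text
time_s: 10.25
ee_pos: [432.0, 81.3, 91.8]
ee_rot: [179.8, 0.0, 83.9]
force: [0.0, 0.2, -3.0]
gripper_width: 57.7
```

```bash
python3 -c "
from h import *
for n in ['side','top']: grab(n,n+'1')
zoom('side1',220,170,100,80,7,'s1z',False)
plan([431.3,82.1,80],83.9,3,claw=50)"
```

```text
from [432.   81.3  91.7] [179.8   0.   83.9] t 10.35 F [-0.1  0.2 -2.6] w 58.0
[[0.1, 0.0, -0.0], [0.2, -0.3, 3.9], 50]
[[0.1, 0.0, -0.0], [0.3, -0.2, 3.9], 50]
[[0.1, 0.0, -0.0], [0.2, -0.3, 3.9], 50]
```

View pics/s1z.png

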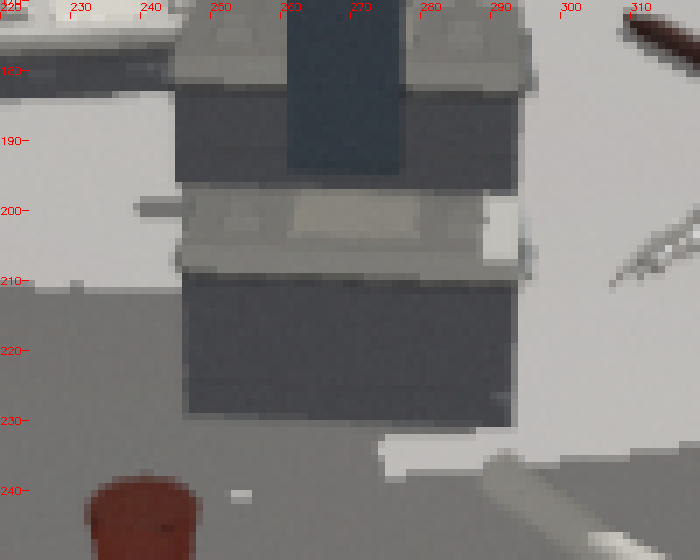

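>>> {"fn": "servo_tool", "kwargs": {
  "plan": [
    [[0.1, 0, 0], [0.2, -0.3, 4], 50],
    [[0.1, 0, 0], [0.3, -0.2, 4], 50],
    [[0, 0, 0], [0.2, -0.2, 4], 50],
    [[0, 0, 0], [0, 0, 2], 50],
    [[0, 0, 0], [0, 0, 1], 50],
    [[0, 0, 0], [0, 0, 1], 50],
    [[0, 0, 0], [0, 0, 1], 50],
    [[0, 0, 0], [0, 0, 1], 50],
    [[0, 0, 0], [0, 0, 0], 50],
    [[0, 0, 0], [0, 0, 0], 50]
  ]
}}

```text
time_s: 11.6
ee_pos: [431.3, 82.1, 72.4]
ee_rot: [-180.0, 0.0, 83.9]
force: [0.3, -0.2, -2.5]
gripper_width: 58.1
```

```bash
python3 -c "
from h import *
plan([431.3,82.1,70.5],83.9,3,claw=50)"
```

```text
from [431.3  82.1  72.4] [-180.     0.    83.9] t 11.6 F [ 0.3 -0.2 -2.5] w 58.1
[[-0.0, 0.0, -0.0], [-0.0, -0.0, 0.6], 50]
[[-0.0, 0.0, -0.0], [-0.0, -0.0, 0.6], 50]
[[-0.0, 0.0, -0.0], [-0.0, -0.0, 0.7], 50]
```

>>> {"fn": "servo_tool", "kwargs": {
  "plan": [
    [[0, 0, 0], [0, 0, 0.7], 50],
    [[0, 0, 0], [0, 0, 0.7], 50],
    [[0, 0, 0], [0, 0, 0.7], 50],
    [[0, 0, 0], [0, 0, 0.3], 50],
    [[0, 0, 0], [0, 0, 0], 50],
    [[0, 0, 0], [0, 0, 0], 91],
    [[0, 0, 0], [0, 0, 0], 91],
    [[0, 0, 0], [0, 0, 0], 91],
    [[0, 0, 0], [0, 0, 0], 91],
    [[0, 0, 0], [0, 0, 0], 91]
  ]
}}

```text
time_s: 12.85
ee_pos: [432.4, 82.3, 70.8]
ee_rot: [179.9, -0.0, 83.9]
force: [0.2, 0.3, -0.2]
gripper_width: 91.0
```

```bash
python3 -c "
from h import *
s=env.state();print(s['ee_pos'],s['force'],s['gripper_width'])"
```

```text
[432.40223956  82.33765337  70.77115397] [ 0.1617368  0.2602488 -0.2314354] 90.96690906488523
```

>>> {"fn": "servo_tool", "kwargs": {
  "plan": [
    [[0, 0, 0], [0, 0, -10], 91],
    [[0, 0, 0], [0, 0, -25], 91],
    [[0, 0, 0], [0, 0, -35], 91],
    [[0, 0, 0], [0, 0, -35], 91],
    [[0, 0, 0], [0, 0, -25], 91],
    [[0, 0, 0], [0, 0, -10], 91],
    [[0, 0, 0], [0, 0, 0], 91],
    [[0, 0, 0], [0, 0, 0], 91],
    [[0, 0, 0], [0, 0, 0], 91],
    [[0, 0, 0], [0, 0, 0], 91]
  ]
}}

```text
time_s: 14.1
ee_pos: [430.3, 82.0, 215.5]
ee_rot: [-179.9, 0.0, 83.9]
force: [-0.2, 0.6, 0.2]
gripper_width: 91.0
```

```bash
python3 -c "
from h import *
grab('side','side2')
zoom('side2',220,160,100,80,7,'s2z',False)
th=np.radians(5.1)
plan([528.7+80*np.cos(th),-200.2+80*np.sin(th),212],95.1,8)"
```

```text
from [430.3  82.  215.5] [-179.9    0.    83.9] t 14.15 F [-0.7  1.  -0.9] w 91.0
[[-0.0, 0.0, -1.4], [-31.8, 25.8, 0.4], 91]
[[-0.0, 0.0, -1.4], [-32.4, 25.0, 0.4], 91]
[[-0.0, 0.0, -1.4], [-33.0, 24.2, 0.4], 91]
[[-0.0, 0.0, -1.4], [-33.6, 23.4, 0.4], 91]
[[-0.0, 0.0, -1.4], [-34.2, 22.6, 0.4], 91]
[[-0.0, 0.0, -1.4], [-34.7, 21.7, 0.4], 91]
[[-0.0, 0.0, -1.4], [-35.3, 20.9, 0.4], 91]
[[-0.0, 0.0, -1.4], [-35.8, 20.1, 0.5], 91]
```

View pics/s2z.png

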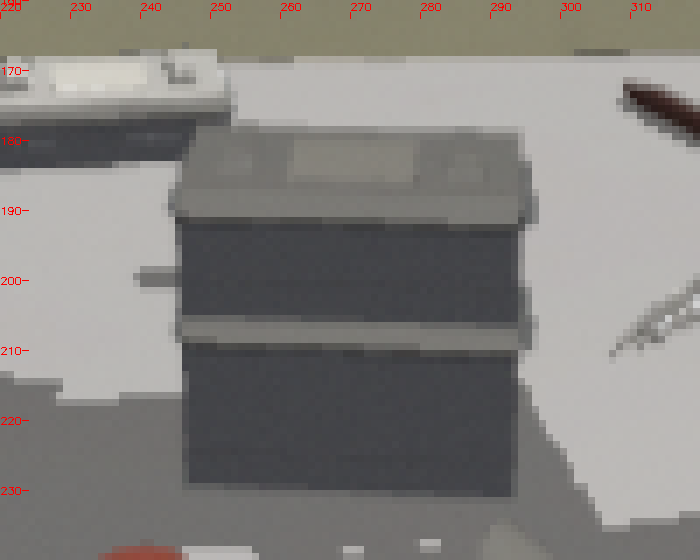

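>>> {"fn": "servo_tool", "kwargs": {
  "plan": [
    [[0, 0, -1.4], [-25, 20, 0], 91],
    [[0, 0, -1.4], [-34, 27, 0], 91],
    [[0, 0, -1.4], [-34, 25, 0], 91],
    [[0, 0, -1.4], [-34, 23, 0], 91],
    [[0, 0, -1.4], [-34, 23, 0], 91],
    [[0, 0, -1.4], [-35, 21, 0], 91],
    [[0, 0, -1.4], [-35, 21, 0], 91],
    [[0, 0, -1.4], [-30, 15, 0], 91],
    [[0, 0, 0], [-10, 5, 0], 91],
    [[0, 0, 0], [0, 0, 0], 91]
  ]
}}

```text
time_s: 15.4
ee_pos: [611.1, -199.5, 209.7]
ee_rot: [-179.5, -0.2, 95.5]
force: [-0.5, 0.5, -0.3]
gripper_width: 90.7
```

>>> {"fn": "servo_tool", "kwargs": {
  "plan": [
    [[0, 0, 0], [0, 0, 0], 91],
    [[0, 0, 0], [0, 0, 0], 91],
    [[0, 0, 0], [0, 0, 0], 91],
    [[0, 0, 0], [0, 0, 0], 91],
    [[0, 0, 0], [0, 0, 0], 91],
    [[0, 0, 0], [0, 0, 0], 91],
    [[0, 0, 0], [0, 0, 0], 91],
    [[0, 0, 0], [0, 0, 0], 91],
    [[0, 0, 0], [0, 0, 0], 91],
    [[0, 0, 0], [0, 0, 0], 91]
  ]
}}

```text
time_s: 16.65
ee_pos: [609.7, -196.0, 210.8]
ee_rot: [-179.5, -0.3, 95.7]
force: [0.5, -0.8, -0.0]
gripper_width: 90.8
```

```bash
python3 - <<'E'
from h import *
f=grab('wrist','wC'); s=env.state(); print(s['ee_pos'],s['ee_rot'],s['force'],s['time_s'])
E
```

```text
[ 609.69410464 -196.00530701  210.74665188] [-179.49185981   -0.30320449   95.65143105] [-0.67272068  0.23118156  0.82746563] 16.7
```

View pics/wC.png

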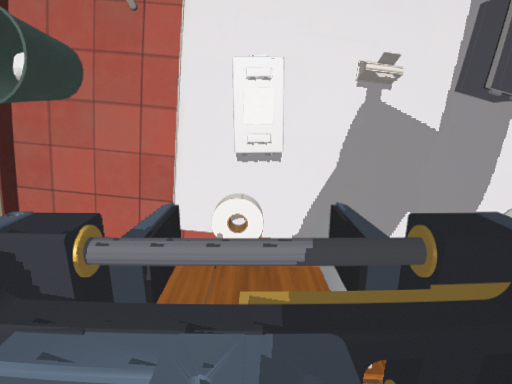

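```bash
python3 -c "
from h import *
zoom('wC',220,45,90,120,5,'wCz')"
```

```text
(no output)
```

View pics/wCz.png

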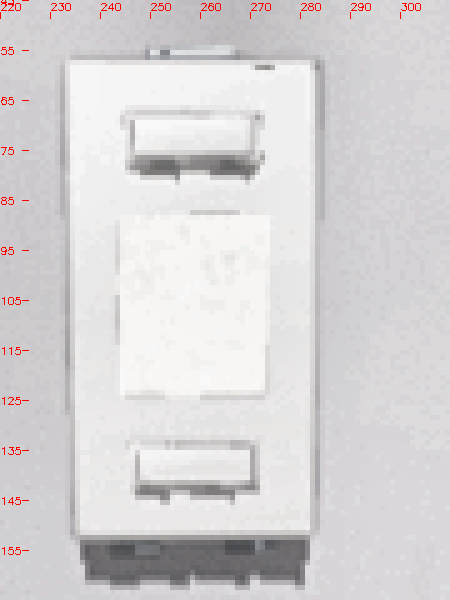

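```bash
python3 -c "
from h import *
f=load('wC')
c=[(233.8,57.4),(283.4,57.4),(282.6,151.8),(235,151.8)];l=[(243.8,87.8),(274.2,87.8),(273.4,124.2),(244.2,124.2)]
p=fitlid(f,30,c,l);fitlid(f,30,c,l,freez=True)
plan([p[0],p[1],100],90+np.degrees(p[2]),5)
"
```

```text
xy [ 528.3 -199. ] yaw 5.86 label [20.2 17. ] rms 0.39 
 [[-0.2, -0.4], [0.6, -0.5], [-0.1, 0.7], [0.1, 0.9], [-0.1, -0.1], [-0.3, -0.2], [0.1, -0.2], [-0.1, -0.1]]
xy [ 528.1 -198.9] yaw 5.86 label [20.5 17.3 25.7] rms 0.22 
 [[0.1, 0.1], [0.3, 0.1], [-0.4, 0.2], [0.4, 0.3], [-0.1, -0.1], [-0.3, -0.2], [0.1, -0.2], [-0.1, -0.1]]
from [ 609.7 -196.   210.7] [-179.5   -0.3   95.7] t 16.7 F [-0.7  0.2  0.8] w 90.7
[[-0.1, -0.1, -0.0], [0.9, -16.1, 22.3], 91]
[[-0.1, -0.1, -0.0], [0.9, -16.1, 22.3], 91]
[[-0.1, -0.1, -0.0], [1.0, -16.1, 22.2], 91]
[[-0.1, -0.1, -0.0], [1.0, -16.2, 22.2], 91]
[[-0.1, -0.1, -0.0], [1.0, -16.2, 22.2], 91]
```

>>> {"fn": "servo_tool", "kwargs": {
  "plan": [
    [[-0.1, -0.1, 0], [0.9, -16, 22], 91],
    [[-0.1, -0.1, 0], [0.9, -16, 22], 91],
    [[-0.1, -0.1, 0], [1, -16, 22], 91],
    [[-0.1, -0.1, 0], [1, -16, 22], 91],
    [[-0.1, -0.1, 0], [1, -13, 18], 91],
    [[0, 0, 0], [0, -3, 5], 91],
    [[0, 0, 0], [0, 0, 0], 91],
    [[0, 0, 0], [0, 0, 0], 91],
    [[0, 0, 0], [0, 0, 0], 91],
    [[0, 0, 0], [0, 0, 0], 91]
  ]
}}

```text
time_s: 17.95
ee_pos: [531.2, -200.1, 100.0]
ee_rot: [179.5, 0.4, 95.7]
force: [-0.8, -0.2, 0.8]
gripper_width: 91.2
```

```bash
python3 -c "
from h import *
plan([528.3,-199,22],95.9,5)"
```

```text
from [ 531.2 -200.1  100. ] [179.5   0.4  95.7] t 17.95 F [-0.8 -0.2  0.8] w 91.2
[[0.1, 0.1, -0.0], [0.4, -0.7, 15.6], 91]
[[0.1, 0.1, -0.0], [0.4, -0.7, 15.6], 91]
[[0.1, 0.1, -0.0], [0.3, -0.6, 15.6], 91]
[[0.1, 0.1, -0.0], [0.3, -0.6, 15.6], 91]
[[0.1, 0.1, -0.0], [0.3, -0.6, 15.6], 91]
```

>>> {"fn": "servo_tool", "kwargs": {
  "plan": [
    [[0.1, 0.1, 0], [0.4, -0.7, 10], 91],
    [[0.1, 0.1, 0], [0.4, -0.7, 16], 91],
    [[0.1, 0.1, 0], [0.3, -0.7, 16], 91],
    [[0.1, 0.1, 0], [0.3, -0.6, 16], 91],
    [[0.1, 0.1, 0], [0.3, -0.6, 12], 91],
    [[0, 0, 0], [0, 0, 5], 91],
    [[0, 0, 0], [0, 0, 0], 91],
    [[0, 0, 0], [0, 0, 0], 91],
    [[0, 0, 0], [0, 0, 0], 91],
    [[0, 0, 0], [0, 0, 0], 91]
  ]
}}

```text
time_s: 19.2
ee_pos: [528.1, -198.9, 19.5]
ee_rot: [-180.0, -0.1, 95.7]
force: [0.4, 0.5, 0.5]
gripper_width: 91.3
```

```bash
python3 -c "
from h import *
plan([528.3,-199,6],95.9,3)"
```

```text
from [ 528.1 -198.9   19.5] [-1.80e+02 -1.00e-01  9.57e+01] t 19.2 F [0.4 0.5 0.5] w 91.3
[[-0.0, -0.0, -0.1], [-0.0, 0.1, 4.5], 91]
[[-0.0, -0.0, -0.1], [-0.1, 0.0, 4.5], 91]
[[-0.0, -0.0, -0.1], [-0.0, 0.1, 4.5], 91]
```

>>> {"fn": "servo_tool", "kwargs": {
  "plan": [
    [[0, 0, -0.1], [0, 0.1, 4], 91],
    [[0, 0, -0.1], [0, 0, 4.5], 91],
    [[0, 0, 0], [0, 0.1, 3], 91],
    [[0, 0, 0], [0, 0, 1], 91],
    [[0, 0, 0], [0, 0, 0], 50],
    [[0, 0, 0], [0, 0, 0], 50],
    [[0, 0, 0], [0, 0, 0], 50],
    [[0, 0, 0], [0, 0, 0], 50],
    [[0, 0, 0], [0, 0, 0], 50],
    [[0, 0, 0], [0, 0, 0], 50]
  ],
  "squeeze": 30
}}

```text
time_s: 20.45
ee_pos: [528.5, -198.9, 6.4]
ee_rot: [-180.0, -0.1, 95.9]
force: [-0.1, -0.2, 0.1]
gripper_width: 57.8
```

>>> {"fn": "servo_tool", "kwargs": {
  "plan": [
    [[0, 0, 0], [0, 0, -5], 50],
    [[0, 0, 0], [0, 0, -12], 50],
    [[0, 0, 0], [0, 0, -25], 50],
    [[0, 0, 0], [0, 0, -35], 50],
    [[0, 0, 0], [0, 0, -40], 50],
    [[0, 0, 0], [0, 0, -40], 50],
    [[0, 0, 0], [0, 0, -30], 50],
    [[0, 0, 0], [0, 0, -15], 50],
    [[0, 0, 0], [0, 0, -5], 50],
    [[0, 0, 0], [0, 0, 0], 50]
  ]
}}

```text
time_s: 21.7
ee_pos: [527.3, -198.7, 225.6]
ee_rot: [179.9, -0.0, 95.9]
force: [0.3, -1.1, -1.6]
gripper_width: 57.8
```

```bash
python3 -c "
from h import *
plan([431.3+115*.9943,82.1-115*.1068,235],83.9,9,claw=50)"
```

```text
from [ 527.3 -198.7  225.6] [179.9  -0.   95.9] t 21.7 F [ 0.3 -1.1 -1.6] w 57.8
[[0.0, -0.0, 1.3], [29.5, 5.1, -1.0], 50]
[[0.0, -0.0, 1.3], [29.6, 4.4, -1.0], 50]
[[0.0, -0.0, 1.3], [29.7, 3.8, -1.0], 50]
[[0.0, -0.0, 1.3], [29.7, 3.1, -1.0], 50]
[[0.0, -0.0, 1.3], [29.8, 2.4, -1.0], 50]
[[0.0, -0.0, 1.3], [29.9, 1.7, -1.0], 50]
[[0.0, -0.0, 1.3], [29.9, 1.1, -1.1], 50]
[[0.0, -0.0, 1.3], [29.9, 0.4, -1.0], 50]
[[0.0, -0.0, 1.3], [29.9, -0.3, -1.1], 50]
```

>>> {"fn": "servo_tool", "kwargs": {
  "plan": [
    [[0, 0, 1.3], [22, 5, -1], 50],
    [[0, 0, 1.3], [30, 4.4, -1], 50],
    [[0, 0, 1.3], [30, 3.8, -2], 50],
    [[0, 0, 1.3], [30, 3, -2], 50],
    [[0, 0, 1.3], [30, 2.4, -2], 50],
    [[0, 0, 1.3], [30, 1.7, -2], 50],
    [[0, 0, 1.3], [30, 1, -2], 50],
    [[0, 0, 1.3], [30, 0.4, -2], 50],
    [[0, 0, 1.3], [20, 0, -1], 50],
    [[0, 0, 0], [8, 0, 0], 50]
  ]
}}

```text
time_s: 22.95
ee_pos: [542.1, 69.6, 230.3]
ee_rot: [-178.8, -0.0, 83.7]
force: [-0.3, -0.5, -0.4]
gripper_width: 58.2
```

>>> {"fn": "servo_tool", "kwargs": {
  "plan": [
    [[0, 0, 0], [0, 0, 0], 50],
    [[0, 0, 0], [0, 0, 0], 50],
    [[0, 0, 0], [0, 0, 0], 50],
    [[0, 0, 0], [0, 0, 0], 50],
    [[0, 0, 0], [0, 0, 0], 50],
    [[0, 0, 0], [0, 0, 0], 50],
    [[0, 0, 0], [0, 0, 0], 50],
    [[0, 0, 0], [0, 0, 0], 50],
    [[0, 0, 0], [0, 0, 0], 50],
    [[0, 0, 0], [0, 0, 0], 50]
  ]
}}

```text
time_s: 24.2
ee_pos: [541.5, 67.2, 229.3]
ee_rot: [-178.7, 0.1, 83.6]
force: [0.5, -0.0, -1.6]
gripper_width: 57.5
```

```bash
python3 - <<'E'
from h import *
f=grab('wrist','wM'); s=env.state(); print(s['ee_pos'],s['ee_rot'],s['force'],s['time_s'])
zoom('wM',180,0,150,120,5,'wMz')
E
```

```text
[541.55182168  67.17067228 229.25979987] [-1.78722011e+02  8.95554750e-02  8.36242067e+01] [-0.51352785 -0.19952715 -1.6118144 ] 24.25
```

View pics/wM.png

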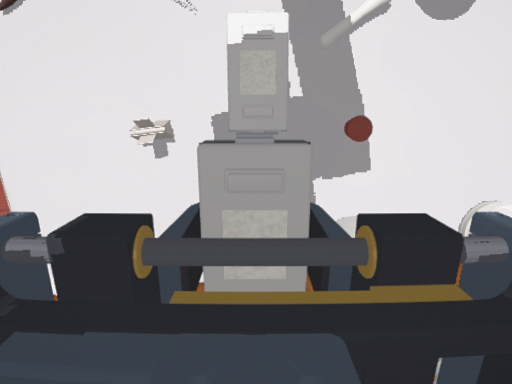

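View pics/wMz.png

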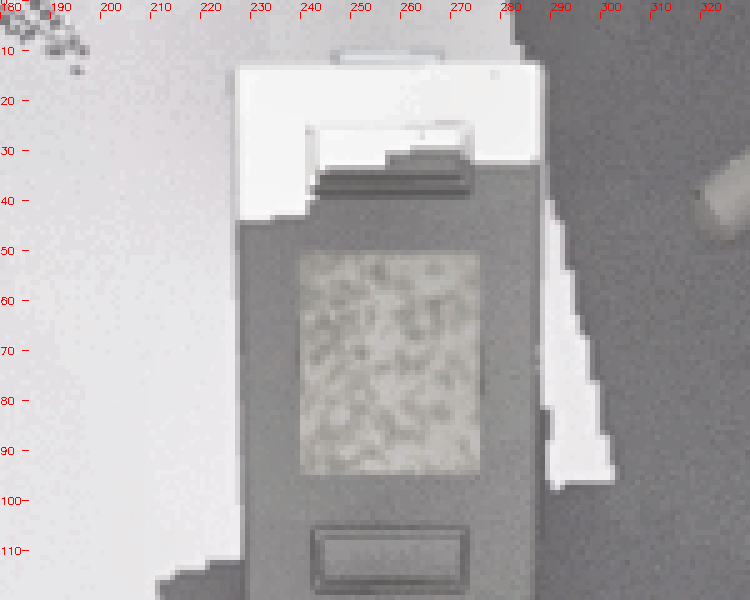

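```bash
cat > fitM.py <<'E'
from h import *
f=load('wM')
a,b=20.2,17.1;LX,LY=53.3,28
sq=np.array([(-1,-1),(-1,1),(1,1),(1,-1)])
lab=np.array([(240,50),(276,50),(276,94.8),(240,94.8)])-.5
cor=np.array([(227.4,13),(288.6,13)])-.5
def W(p,l,z=106):
    c,s=np.cos(p[2]),np.sin(p[2]); return np.c_[p[0]+c*l[:,0]-s*l[:,1],p[1]+s*l[:,0]+c*l[:,1],np.full(len(l),p[3] if len(p)>3 else z)]
def edge(P,Q,r):
    (u0,v0),(u1,v1)=proj(f,[P,Q]); return u0+(u1-u0)*(r-v0)/(v1-v0)
def res(p):
    C=W(p,sq*[LX,LY])
    return np.r_[(proj(f,W(p,sq*[a,b]))-lab).ravel(),(proj(f,C[:2])-cor).ravel(),edge(C[0],C[3],119)-228.3,edge(C[1],C[2],119)-286.3]
for p0 in ([431,82,-.1],[431,82,-.1,106]):
    o=least_squares(res,p0);p=o.x; print('M',p[:2].round(1),np.degrees(p[2]).round(2),p[3:],o.fun.round(1))
plan([431,81.5,160],83.9,6,claw=50)
E
python3 fitM.py;python3 -c "
from h import *
zoom('wM',190,120,130,110,5,'wMh')"
```

```text
M [431.7  81.8] -6.33 [] [-0.4  0.3  0.3  0.3 -0.2  0.1 -0.   0.1  0.1 -0.4  0.  -0.4  0.2 -0. ]
M [431.4  81.8] -6.33 [104.86146554] [-0.3  0.3  0.3  0.3 -0.2 -0.   0.1 -0.   0.2 -0.2 -0.1 -0.3  0.3 -0.1]
from [541.6  67.2 229.3] [-1.787e+02  1.000e-01  8.360e+01] t 24.25 F [-0.5 -0.2 -1.6] w 57.6
[[-0.2, 0.0, -0.0], [0.3, -18.3, 12.0], 50]
[[-0.2, 0.0, -0.0], [0.4, -18.4, 11.9], 50]
[[-0.2, 0.0, -0.0], [0.3, -18.4, 11.8], 50]
[[-0.2, 0.0, -0.0], [0.4, -18.4, 11.8], 50]
[[-0.2, 0.0, -0.0], [0.3, -18.5, 11.7], 50]
[[-0.2, 0.0, -0.0], [0.4, -18.5, 11.6], 50]
```

View pics/wMh.png

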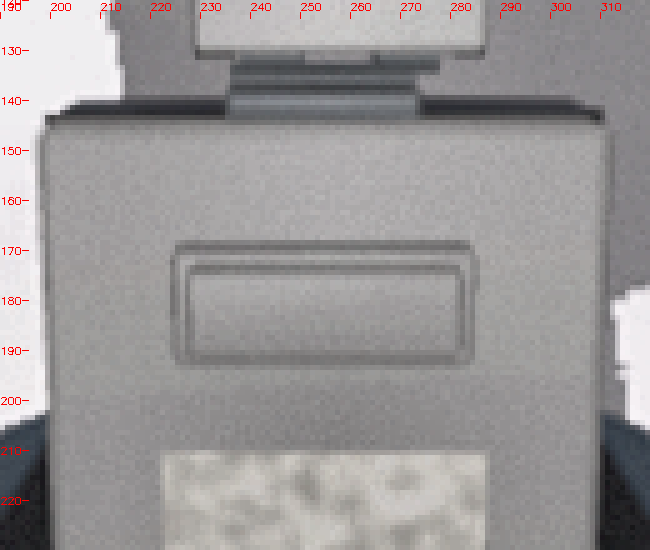

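>>> {"fn": "servo_tool", "kwargs": {
  "plan": [
    [[-0.2, 0, 0], [0.3, -14, 8], 50],
    [[-0.2, 0, 0], [0.4, -18.4, 12], 50],
    [[-0.2, 0, 0], [0.3, -18.4, 12], 50],
    [[-0.2, 0, 0], [0.4, -18.4, 12], 50],
    [[-0.2, 0, 0], [0.3, -18.4, 12], 50],
    [[-0.2, 0, 0], [0.4, -14, 10], 50],
    [[0, 0, 0], [0, -8, 4], 50],
    [[0, 0, 0], [0, 0, 0], 50],
    [[0, 0, 0], [0, 0, 0], 50],
    [[0, 0, 0], [0, 0, 0], 50]
  ]
}}

```text
time_s: 25.5
ee_pos: [431.6, 82.0, 160.1]
ee_rot: [179.7, 0.0, 83.6]
force: [-0.2, 0.1, -2.5]
gripper_width: 57.6
```

```bash
python3 -c "
from h import *
plan([431.8,81.9,132],83.8,5,claw=50)"
```

```text
from [431.6  82.  160.1] [179.7   0.   83.6] t 25.5 F [-0.2  0.1 -2.5] w 57.6
[[0.1, 0.0, -0.0], [-0.0, 0.0, 5.6], 50]
[[0.1, 0.0, -0.0], [-0.0, 0.0, 5.6], 50]
[[0.1, 0.0, -0.0], [-0.0, 0.0, 5.6], 50]
[[0.1, 0.0, -0.0], [-0.1, 0.1, 5.6], 50]
[[0.1, 0.0, -0.0], [-0.0, 0.1, 5.7], 50]
```

>>> {"fn": "servo_tool", "kwargs": {
  "plan": [
    [[0.1, 0, 0], [0, 0, 4], 50],
    [[0.1, 0, 0], [0, 0, 6], 50],
    [[0.1, 0, 0], [0, 0, 6], 50],
    [[0.1, 0, 0], [0, 0, 6], 50],
    [[0, 0, 0], [0, 0, 4], 50],
    [[0, 0, 0], [0, 0, 2], 50],
    [[0, 0, 0], [0, 0, 0], 50],
    [[0, 0, 0], [0, 0, 0], 50],
    [[0, 0, 0], [0, 0, 0], 50],
    [[0, 0, 0], [0, 0, 0], 50]
  ]
}}

```text
time_s: 26.75
ee_pos: [432.6, 82.0, 130.2]
ee_rot: [-179.9, 0.0, 83.6]
force: [-0.3, 0.3, -1.5]
gripper_width: 57.8
```

```bash
python3 -c "
from h import *
plan([431.8,81.9,112.4],83.8,5,claw=50)"
```

```text
from [432.6  82.  130.2] [-179.9    0.    83.6] t 26.75 F [-0.3  0.3 -1.5] w 57.8
[[-0.0, 0.0, -0.0], [-0.0, -0.1, 3.6], 50]
[[-0.0, 0.0, -0.0], [-0.0, -0.2, 3.6], 50]
[[-0.0, 0.0, -0.0], [-0.1, -0.1, 3.5], 50]
[[-0.0, 0.0, -0.0], [-0.0, -0.2, 3.6], 50]
[[-0.0, 0.0, -0.0], [-0.1, -0.1, 3.5], 50]
```

>>> {"fn": "servo_tool", "kwargs": {
  "plan": [
    [[0, 0, 0], [0, -0.2, 4], 50],
    [[0, 0, 0], [0, -0.2, 4], 50],
    [[0, 0, 0], [0, -0.2, 3], 50],
    [[0, 0, 0], [0, -0.2, 2], 50],
    [[0, 0, 0], [0, 0, 1], 50],
    [[0, 0, 0], [0, 0, 1], 50],
    [[0, 0, 0], [0, 0, 0.5], 50],
    [[0, 0, 0], [0, 0, 0.5], 50],
    [[0, 0, 0], [0, 0, 0], 50],
    [[0, 0, 0], [0, 0, 0], 50]
  ]
}}

```text
time_s: 28.0
ee_pos: [431.8, 82.1, 113.2]
ee_rot: [-179.9, 0.0, 83.6]
force: [0.9, 0.2, -1.8]
gripper_width: 57.4
```

```bash
python3 -c "
from h import *
grab('side','side3');zoom('side3',220,140,100,85,7,'s3z',False)
plan([431.8,81.9,112.4],83.8,3,claw=50)"
```

```text
from [431.8  82.1 113.2] [-179.9    0.    83.6] t 28.05 F [-0.2  0.2 -1. ] w 57.9
[[-0.0, 0.0, -0.1], [-0.1, 0.0, 0.3], 50]
[[-0.0, 0.0, -0.1], [-0.0, 0.0, 0.2], 50]
[[-0.0, 0.0, -0.1], [-0.1, 0.1, 0.3], 50]
```

View pics/s3z.png

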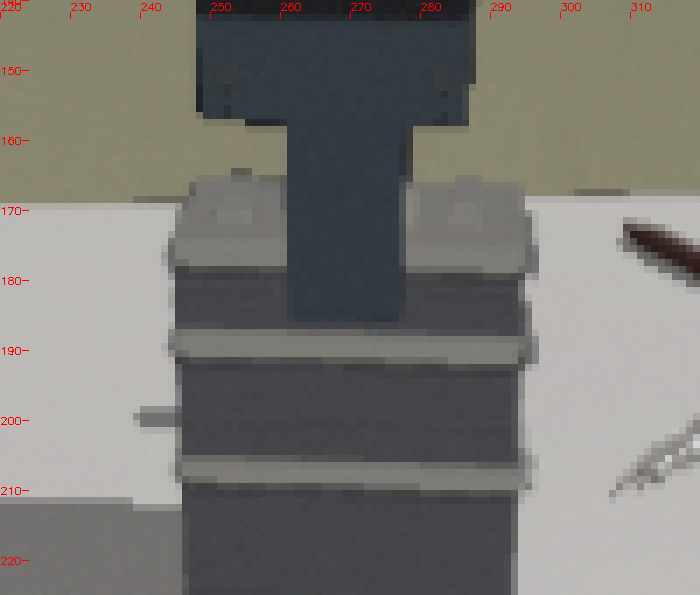

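The shallow box has its lugs engaged and is 0.8 mm from home. I'll lower it the rest of the way and release.

>>> {"fn": "servo_tool", "kwargs": {
  "plan": [
    [[0, 0, 0], [0, 0, 0.4], 50],
    [[0, 0, 0], [0, 0, 0.4], 50],
    [[0, 0, 0], [0, 0, 0.3], 50],
    [[0, 0, 0], [0, 0, 0], 50],
    [[0, 0, 0], [0, 0, 0], 50],
    [[0, 0, 0], [0, 0, 0], 91],
    [[0, 0, 0], [0, 0, 0], 91],
    [[0, 0, 0], [0, 0, 0], 91],
    [[0, 0, 0], [0, 0, 0], 91],
    [[0, 0, 0], [0, 0, 0], 91]
  ]
}}

```text
time_s: 29.3
ee_pos: [432.4, 82.2, 112.6]
ee_rot: [180.0, -0.0, 83.6]
force: [-0.5, -0.1, -0.2]
gripper_width: 91.4
```

>>> {"fn": "servo_tool", "kwargs": {
  "plan": [
    [[0, 0, 0], [0, 0, -8], 91],
    [[0, 0, 0], [0, 0, -20], 91],
    [[0, 0, 0], [0, 0, -30], 91],
    [[0, 0, 0], [0, 0, -30], 91],
    [[0, 0, 0], [0, 0, -25], 91],
    [[0, 0, 0], [0, 0, -10], 91],
    [[0, 0, 0], [0, 0, 0], 91],
    [[0, 0, 0], [0, 0, 0], 91],
    [[0, 0, 0], [0, 0, 0], 91],
    [[0, 0, 0], [0, 0, 0], 91]
  ]
}}

```text
time_s: 30.55
ee_pos: [430.8, 81.9, 239.2]
ee_rot: [-179.8, 0.0, 83.6]
force: [-0.2, -0.5, -0.1]
gripper_width: 91.2
```

>>> {"fn": "servo_tool", "kwargs": {
  "plan": [
    [[0, 0, 0], [0, 20, 0], 91],
    [[0, 0, 0], [0, 25, 0], 91],
    [[0, 0, 0], [0, 25, 0], 91],
    [[0, 0, 0], [0, 25, 0], 91],
    [[0, 0, 0], [0, 15, 0], 91],
    [[0, 0, 0], [0, 0, 0], 91],
    [[0, 0, 0], [0, 0, 0], 91],
    [[0, 0, 0], [0, 0, 0], 91],
    [[0, 0, 0], [0, 0, 0], 91],
    [[0, 0, 0], [0, 0, 0], 91]
  ]
}}

```text
time_s: 31.8
ee_pos: [547.1, 68.6, 237.0]
ee_rot: [-179.7, 0.1, 83.6]
force: [0.3, 0.2, -0.5]
gripper_width: 91.0
```

```bash
python3 -c "
from h import *
grab('side','side4');grab('top','top4');grab('wrist','wrist4')
zoom('side4',220,155,100,85,7,'s4z',False)
a=cv2.imread('pics/top4.png');b=cv2.imread('pics/wrist4.png');cv2.imwrite('pics/tw4.png',cv2.resize(np.vstack([a,b]),(400,600)))"
```

```text
(no output)
```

View pics/s4z.png

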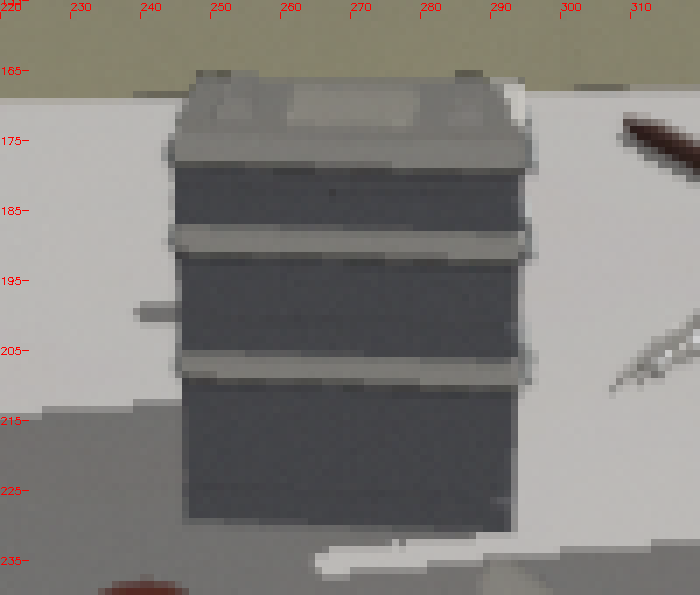

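View pics/tw4.png

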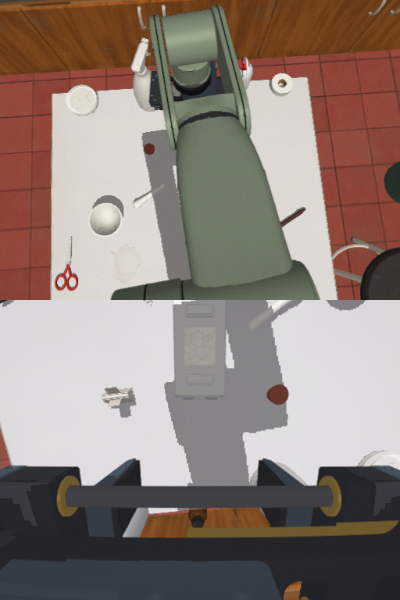

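```bash
python3 -c "
from h import *
print(env.state()['time_s']);print(env.job_done())"
```

```text
31.95
the job is handed in; nothing more can be done
None
```

I stacked the three boxes where the deepest one stood: the medium box on the deepest, then the shallow box on top. I handed the job in at 31.95 s. No verdict is reported.

**Seating:** The fingertips ended about where a fully seated box puts them. They were at 70.8 mm for the medium box (70.5 expected) and 112.6 mm for the shallow box (112.4 expected). A box resting on top of the lugs would have stood about 7 mm higher. The force readings I took while lowering and releasing the boxes showed no pushing beyond the box's own weight. The last side picture shows the boxes lying flat and flush, with no gap.

**Surroundings:** In that picture the deepest box looks to be where it started. The stopper and clip are still standing in the last wrist picture. The gripper is open, about 115 mm away from the stack and above it.

**Disagreements:**
- **Lid heights:** the camera lid heights came out 1–4 mm lower than the stated ones, so I worked from the stated heights.
- **Box angles:** the wrist camera and the fixed cameras differed by 1–2° on the box angles, and I used the wrist camera's values.
- **Final check:** the arm blocked the top camera's view of the stack in the last picture. The final check of the stack therefore rests on the side and wrist pictures and the fingertip heights.

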